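Press-test the palm button of a loose control box against the bench stop

TASK

Press-test the control box that has the single large palm button: push it back against the green bench stop so that it cannot slide away, press its button fully in, hold it in for about a second, then let it spring out again. Leave that box flat on the bench, square against the stop, and do not disturb the two-button box beside it.

Things in the scene. Friction and masses are not known exactly. Their poses are not given: they have to be found in the camera images.
- one_button_box: loose grey control box to test, 0.2-0.4 kg, told by its single large round button. 90 mm long (x), 74 wide (y), 50 high (z). Origin: centre of underside. Flat back at x = -45 mm; the button sticks out of the cover at x = +45 mm and faces along +x, level, away from stop and robot. A gland sticks 14 mm out of the +y side. Starts 10 to 45 mm clear of the stop; slides when pushed with 1 to 3 N
- palm_button (a joint): the one-button box's black palm button: travel in m, 0 = out, 0.008 = fully in. Disc of 36 mm diameter, axis 26 mm above the bench at the box's y = 0; outer face at the box's x = +75 mm when out, +67 mm when in. It is pressed towards the box's -x. Spring: about 2.5 N to start, 6 N fully in; springs out when released
- stop: fixed bench stop: green square bar bolted to the bench, 40 mm deep (x), 380 long (y), 35 high (z). Origin: centre of underside. Brace against its +x face (x = +20 mm), which looks away from the robot. Both boxes stand before this face, backs towards it, turned up to 7 degrees from square, one on each side of the bar's middle
- two_button_box: similar loose grey box of the same size and origin, told by its two small black buttons (18 mm diameter) side by side at y = -17 and +17 mm on the +x face, reaching to x = +61 mm. Not to be moved

How it is judged (in metres and radians):
On the way:
1. the palm button is pressed in (at least 5 of its 8 mm) while its box is braced against the bench stop, for 0.3 s (value of joint palm_button above 0.005 m and contact force between stop and one_button_box above 1.5 N and x of one_button_box in the frame of stop between 0.055 and 0.076 m), for 0.3 s.
At the end, for the whole second after the job is handed in: After the press the palm button is out (within 2 mm), its box rests flat with its back against the stop (within 11 mm, square within 11 degrees, its middle within 170 mm of the bar's middle), and the two-button box is within 20 mm of where it was (value of joint palm_button below 0.002 m and x of one_button_box in the frame of stop between 0.055 and 0.076 m and y of one_button_box in the frame of stop between -0.17 and 0.17 m and angle between the x axis of one_button_box and the x axis of stop, either way round below 0.2 rad and angle between one_button_box's own z axis and vertical below 0.1 rad and distance of two_button_box from where it was at the start of the episode below 0.02 m and linear speed of one_button_box below 0.02 m/s); the robot touches nothing.
It fails at once if the two-button box is pushed more than 20 mm (distance of two_button_box from where it was at the start of the episode above 0.02 m).
It fails at once if the one-button box is tipped by more than 20 degrees (angle between one_button_box's own z axis and vertical above 0.35 rad).
It also fails if it takes over 35 s, if anything falls off the work surface, if the arm or the gripper's body presses on something with over 40 N, if the wrist force passes 120 N, or if a joint passes its speed limit or range.

ROBOT

A 6-joint arm with a two-finger parallel gripper is mounted at the origin on the work surface. World frame = base frame: x ahead of the robot, y to its left, z up, the work surface at z = 0. Lengths are in mm, angles in rad, forces in N, time in s.
With the tool pointing down it reaches from about 300 to 875 mm from the base axis. Payload 6.4 kg.
Tool frame: the origin (TCP) lies midway between the tips of the shut fingers; the grasp point (between the pads) lies 19 mm behind it; x points along the fingers, y is the direction in which the jaws open and shut, and the axes are right-handed (so a half turn about x gives the same grasp; the last joint's range is limited). The gripper opens to 85 mm and grips with 20 to 120 N. Pads are 22 mm wide; open, the fingers measure 114 mm over their backs; the gripper's body (76 mm by 85 mm) begins 54 mm behind the grasp point. The pads swing forward as they close: fully open they stand 13 mm farther back than shut.
Start: joints at [-1.524, 0.181, 1.607, -0, 1.354, -0.206], TCP at [143.832, -556.735, 231.288] pointing down, gripper open.
Joint ranges: [-2.99, 2.99], [-0.89, 2.07], [0.3, 2.58], [-1.14, 4.28], [0, 2.63], [-3.12, 3.12]. Speed limits (rad/s): [2.57, 2.57, 3.01, 3.14, 3.14, 3.14].

INTERFACE

Orientations are given as [roll, pitch, yaw] about the fixed x, y, z axes, in that order (R = Rz(yaw) Ry(pitch) Rx(roll)).
In Python, from workcell import env gives the robot as it stands. The module is installed in compiled form; this text tells all that it offers.
- The arm moves only by the shell command python3 -m creep 'ROWS'. ROWS is text: rows parted by semicolons, each of 5 numbers parted by spaces: the shift along the tool's x, y, z in m, then the turn about the tool's x in rad, then the closure, from 0 (fully open) to 1 (shut). In form: dx dy dz roll claw; .... A call has 1 to 20 rows; each row shifts and turns the commanded pose from where the row before left it, along the tool's axes as they then stand; what a row does not reach is not made up. A row lasts 1/8 s, in which the tool goes at most 62.5 mm and 10.7 degrees, less where a joint would pass 70% of its speed; a pose out of reach is approached as far as the arm can. A call is refused whole if a number of a shift passes 0.0625 or a number of a turn 0.188, either way. A call with a gripper value outside its range is refused whole. The fingers move at their own pace and stop on an object; the grip force is fixed at half the most. Time passes only in rows, so rows that do not move let the fingers close. It gives the time, the measured TCP pose, the force and the opening at its end, in the units of the state.
- env.get_obs(): the state, without advancing time (a new reading comes with each control period).
- env.read_camera(name): name is "scene" or "top"; returns (picture, depth): 400x640x3 uint8, blue, green, red; 400x640 float32, mm along the optical axis (not along the pixel's ray), 0 where there is no reading.
- env.camera_params(name): a dict with "vertical_fov" (degrees; the focal length in pixels is half the picture's height over the tangent of half this angle, whatever the lens; pixels are square), "cx", "cy" (the principal point, pixels), "world_from_camera" (4x4, takes a point from camera to world coordinates). Camera axes: x right, y down, z forward; pixel columns grow to the right and rows downward; lengths in mm; the calibration is good to about 2 mm. A picture is of the moment at which its call begins. camera_params takes no time and is no camera call.
- env.sign_off(): hands the job in, once; it reports no verdict.
The state is a dict: "clock": time; "joint_positions": joint angles; "joint_vel": joint speeds; "joint_efforts": joint torques, N m; "tcp_pos": TCP position; "eef_rot": TCP orientation; "wrist_force": force on the tool from outside, world axes, zero at the start; "torque": the same for the moment, N m; "gripper_width": opening from 0.0 (shut) to 1.0 (fully open).
Only numpy, scipy, OpenCV 4.12 (cv2) and the standard library are available. Lean on these libraries where they do the work, as an engineer would, in place of code of your own. Each camera call takes 0.05 s, during which the arm holds its last target. There are 200 camera calls.

## Working session

There is one attempt and no reset: what is moved stays moved. The work goes in short steps, Python scripts to look and compute and a shell command to move; the robot and the scene stay as the last step left them, time stands still between calls to the robot, and variables do not carry over. Pictures are saved under pics/ and viewed, about 8 in all and at most 12, crops included, and the job is handed in when it is done.

```bash
mkdir -p pics
python3 - <<'E'
from workcell import env
import numpy as np,cv2
o=env.get_obs();print({k:np.round(v,3) for k,v in o.items()})
for n in("scene","top"):
    p,d=env.read_camera(n);np.savez(f"{n}0.npz",p=p,d=d);cv2.imwrite(f"pics/{n}0.png",p)
    c=env.camera_params(n);print(n,c["vertical_fov"],c["cx"],c["cy"],np.round(c["world_from_camera"],3).tolist(),[k for k in c])
E
```

```text
{'clock': np.float64(0.0), 'joint_positions': array([-1.524,  0.182,  1.608,  0.   ,  1.354, -0.206]), 'joint_vel': array([-0.   ,  0.   , -0.   , -0.   ,  0.001, -0.001]), 'joint_efforts': array([-2.0000e-03, -4.4486e+01, -3.5134e+01, -0.0000e+00,  9.0000e-03,
        0.0000e+00]), 'tcp_pos': array([ 143.814, -556.148,  230.402]), 'eef_rot': array([-1.79 ,  1.569,  1.604]), 'wrist_force': array([-0.075, -0.461,  0.017]), 'torque': array([-0.011, -0.028, -0.018]), 'gripper_width': np.float64(0.997)}
scene 57.3733958436492 321.3569355740691 196.03045050825176 [[-0.355, 0.736, -0.576, 891.606], [0.935, 0.278, -0.22, 191.143], [-0.002, -0.617, -0.787, 568.896], [0.0, 0.0, 0.0, 1.0]] ['vertical_fov', 'cx', 'cy', 'world_from_camera']
top 42.970126046740376 320.0765787290133 199.5730053916013 [[0.027, -0.988, 0.151, 381.53], [-1.0, -0.028, -0.005, 30.975], [0.009, -0.151, -0.989, 939.193], [0.0, 0.0, 0.0, 1.0]] ['vertical_fov', 'cx', 'cy', 'world_from_camera']
```

View pics/top0.png

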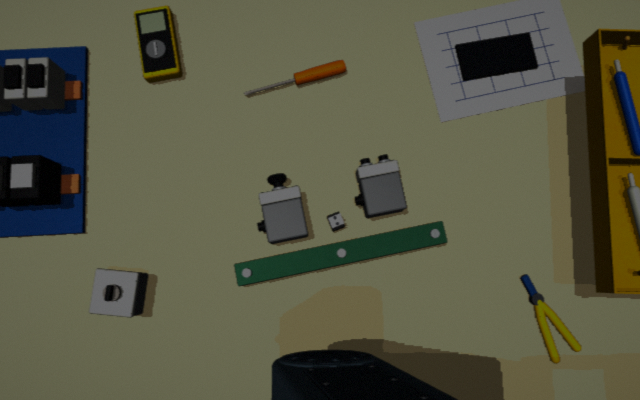

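View pics/scene0.png

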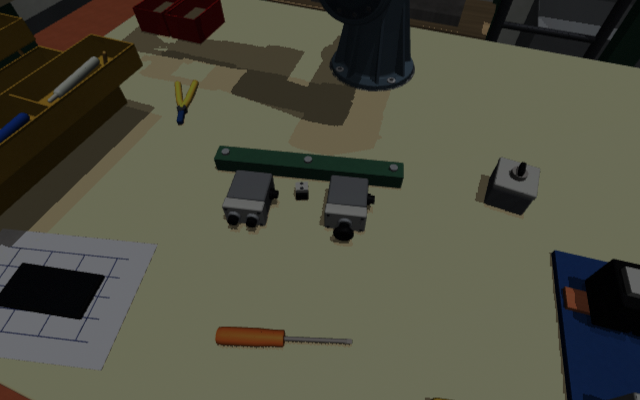

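The top view shows the one-button box at about (283,213), with its mushroom button at (277,181). The two-button box is at (381,188), the green bar runs from (237,275) to (446,232), and a small loose cube sits at (336,220). Next I'll measure all of these.

```bash
cat > h.py <<'E'
from workcell import env
import numpy as np,cv2
def pts(n,d):
    c=env.camera_params(n);f=200/np.tan(np.radians(c["vertical_fov"])/2)
    v,u=np.mgrid[:400,:640];P=np.stack([(u-c["cx"])/f*d,(v-c["cy"])/f*d,d,np.ones_like(d)],-1)
    return (P@np.array(c["world_from_camera"]).T)[...,:3]
def measure(p,d,n="top"):
    W=pts(n,d);hsv=cv2.cvtColor(p,cv2.COLOR_BGR2HSV)
    g=((hsv[...,0]>50)&(hsv[...,0]<90)&(hsv[...,1]>90)&(d>0)&(abs(W[...,2]-35)<8)).astype(np.uint8)
    k,l,s,_=cv2.connectedComponentsWithStats(g);m=l==1+s[1:,4].argmax()
    r=cv2.minAreaRect(W[m][:,:2].astype(np.float32));out={"bar":(r,W[m][:,2].mean())}
    b=((abs(W[...,2]-50)<7)&(d>0)&(W[...,0]<620)&(W[...,0]>300)&(abs(W[...,1])<220)).astype(np.uint8)
    k,l,s,c=cv2.connectedComponentsWithStats(b)
    for i in range(1,k):
        if s[i,4]>400:
            m=l==i;out[f"box{np.round(c[i])}"]=(cv2.minAreaRect(W[m][:,:2].astype(np.float32)),W[m][:,2].mean(),s[i,4])
    return out,W
E
python3 - <<'E'
from h import *
z=np.load("top0.npz");o,W=measure(z["p"],z["d"])
for k,v in o.items():print(k,v)
for u,v in((277,180),(272,178),(283,179),(336,216),(262,226),(360,200)):print(u,v,W[v,u].round(),z["p"][v,u])
cv2.imwrite("pics/crop.png",cv2.resize(z["p"][150:300,220:460],None,fx=3,fy=3,interpolation=cv2.INTER_CUBIC))
E
```

```text
bar (((425.3086853027344, -13.312835693359375), (39.06748580932617, 377.68829345703125), 13.391206741333008), np.float64(35.91262290837293))
box[382. 187.] (((543.3872680664062, -83.29180908203125), (90.80165100097656, 74.30166625976562), 12.255027770996094), np.float64(50.513606894659986), np.int32(2022))
box[283. 214.] (((491.54656982421875, 90.14218139648438), (91.57131958007812, 73.75772094726562), 13.563542366027832), np.float64(50.55044219685255), np.int32(2081))
277 180 [552. 104.  43.] [7 8 5]
272 178 [555. 114.  42.] [ 9  9 10]
283 179 [555.  94.  38.] [4 3 3]
336 216 [492.  -3.  27.] [93 90 90]
262 226 [468. 128.  41.] [16 15 14]
360 200 [521. -46.  37.] [10 12 12]
```

View pics/crop.png

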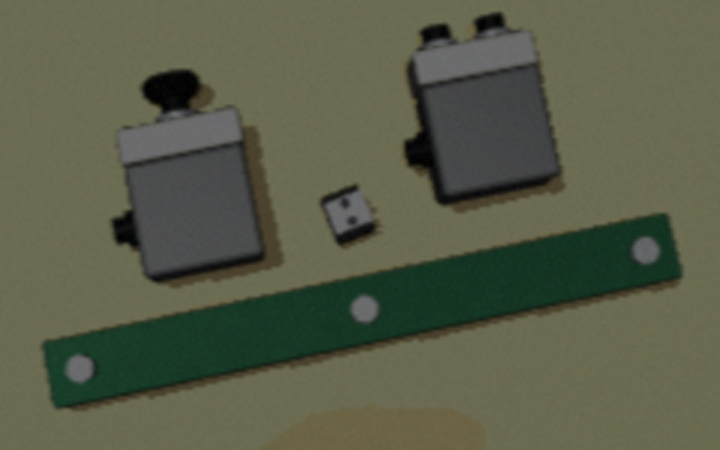

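The one-button box is square with the stop (13.5° against 13.4°), with a gap of about 23 mm. Next I'll work out the tool-axis offsets to a point in front of the button.

```bash
cat >> h.py <<'E'
from scipy.spatial.transform import Rotation as Rot
def plan(target,yaw):
    o=env.get_obs();R=Rot.from_euler("xyz",o["eef_rot"]).as_matrix();a=np.radians(yaw)
    d=np.array([np.cos(a),np.sin(a),0])
    t=d@R  # d in tool axes
    roll=min([np.arctan2(-t[1]*s,t[2]*s) for s in(1,-1)],key=abs)
    R2=R@Rot.from_rotvec([roll,0,0]).as_matrix()
    D=np.array(target)-o["tcp_pos"]
    print("R cols",R.T.round(3).tolist());print("roll",roll,"shift now",(D@R).round(1),"after roll",(D@R2).round(1),"z2",R2[:,2].round(3), "F",o["wrist_force"].round(1),o["clock"])
E
python3 -c "
from h import *
c=np.array([491.5,90.1]);a=np.radians(13.5);u=np.array([np.cos(a),np.sin(a)])
plan([*(c+u*108),120],13.5)"
```

```text
R cols [[-0.0, 0.002, -1.0], [0.25, -0.968, -0.002], [-0.968, -0.25, -0.0]]
roll 0.017195971959247033 shift now [ 111.5 -536.8 -606.2] after roll [ 111.5 -547.1 -596.9] z2 [-0.972 -0.233 -0.   ] F [ 0.9 -0.1  0.2] 0.1
```

```bash
python3 -m creep '0 -0.016 -0.018 0.017 1; 0 -0.032 -0.035 0 1; 0 -0.032 -0.035 0 1; 0 -0.032 -0.035 0 1; 0 -0.032 -0.035 0 1; 0 -0.032 -0.035 0 1; 0 -0.032 -0.035 0 1; 0 -0.032 -0.035 0 1; 0 -0.032 -0.035 0 1; 0 -0.032 -0.035 0 1; 0 -0.032 -0.035 0 1; 0 -0.032 -0.035 0 1; 0 -0.032 -0.035 0 1; 0 -0.032 -0.035 0 1; 0 -0.032 -0.035 0 1; 0 -0.032 -0.035 0 1; 0 -0.032 -0.035 0 1; 0.02 -0.019 -0.019 0 1; 0.02 0 0 0 1; 0 0 0 0 1'; python3 -c "
from h import *
c=np.array([491.5,90.1]);a=np.radians(13.5);u=np.array([np.cos(a),np.sin(a)])
plan([*(c+u*108),15],13.5)"
```

```text
clock: 2.6
tcp_pos: [594.0, 114.4, 188.4]
eef_rot: [-0.169, 1.565, -3.075]
wrist_force: [0.3, -0.5, 0.3]
gripper_width: -0.002
R cols [[-0.006, -0.0, -1.0], [0.234, -0.972, -0.001], [-0.972, -0.234, 0.006]]
roll 0.0002782671715396407 shift now [173.4  -0.2  -3.6] after roll [173.4  -0.2  -3.6] z2 [-0.972 -0.233  0.006] F [ 0.3 -0.5  0.3] 2.6
```

```bash
python3 -m creep '0.02 0 -0.003 0 1; 0.04 0 0 0 1; 0.04 0 0 0 1; 0.04 0 0 0 1; 0.022 0 0 0 1; 0.01 0 0 0 1; 0 0 0 0 1'
python3 - <<'E'
from h import *
p,d=env.read_camera("scene")
cv2.imwrite("pics/s1.png",cv2.resize(p[140:290,200:440],None,fx=3,fy=3,interpolation=cv2.INTER_CUBIC))
plan([491.5,90.1,15],13.5)
E
```

```text
clock: 3.48
tcp_pos: [599.0, 115.0, 19.0]
eef_rot: [-0.235, 1.57, -3.141]
wrist_force: [-1.6, -0.1, 0.0]
gripper_width: 0.003
R cols [[0.001, -0.0, -1.0], [0.233, -0.972, 0.0], [-0.972, -0.233, -0.001]]
roll -0.0003952829466065727 shift now [  4.8  -0.8 111.1] after roll [  4.8  -0.9 111.1] z2 [-0.972 -0.233 -0.001] F [ 0.4 -0.4  0.7] 3.525
```

View pics/s1.png

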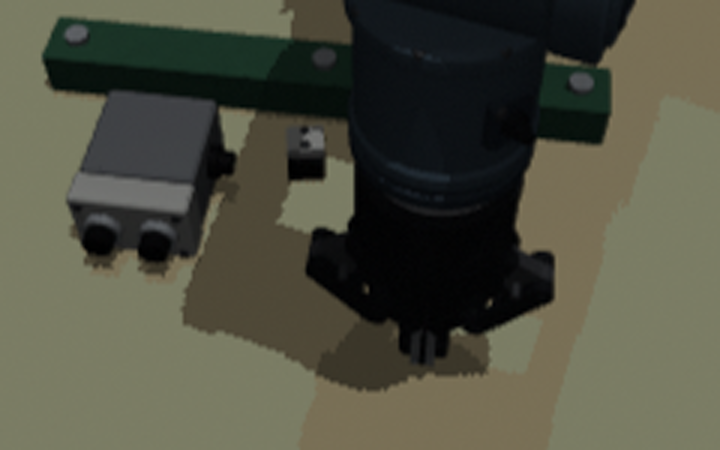

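The crop shows the shut fingertips at about (423,345), in front of the box and clear of everything. The two-button box has not been touched. Now the slow push.

```bash
python3 -m creep '0.004 -0.001 0.005 0 1; 0 0 0.007 0 1; 0 0 0.004 0 1; 0 0 0.003 0 1; 0 0 0.003 0 1; 0 0 0.003 0 1; 0 0 0.003 0 1; 0 0 0.003 0 1; 0 0 0.003 0 1; 0 0 0.003 0 1; 0 0 0.003 0 1'
python3 - <<'E'
from h import *
p,d=env.read_camera("top");o,W=measure(p,d)
for k,v in o.items():print(k,v)
plan([491.5,90.1,15],13.5)
E
```

```text
clock: 4.9
tcp_pos: [559.9, 107.1, 15.4]
eef_rot: [2.984, 1.571, 0.078]
wrist_force: [1.7, 0.1, 0.3]
gripper_width: -0.002
bar (((435.25445556640625, -55.98968505859375), (38.37116622924805, 289.63018798828125), 13.265421867370605), np.float64(35.90789213948628))
box[382. 187.] (((543.4962768554688, -83.79541778564453), (90.63446807861328, 74.46347045898438), 12.788309097290039), np.float64(50.55238472607814), np.int32(2029))
R cols [[-0.0, -0.0, -1.0], [0.234, -0.972, -0.0], [-0.972, -0.234, 0.0]]
roll 0.0001628494928237441 shift now [ 0.3  0.6 70.1] after roll [ 0.3  0.6 70.1] z2 [-0.972 -0.233  0.   ] F [2.  0.5 0.9] 4.95
```

```bash
python3 -m creep '0 0 0.003 0 1; 0 0 0.003 0 1; 0 0 0.002 0 1; 0 0 0.002 0 1; 0 0 0 0 1'
python3 - <<'E'
from h import *
p,d=env.read_camera("scene")
cv2.imwrite("pics/s2.png",cv2.resize(p[140:290,200:440],None,fx=3,fy=3,interpolation=cv2.INTER_CUBIC))
plan([491.5,90.1,15],13.5)
E
```

```text
clock: 5.58
tcp_pos: [550.6, 104.7, 15.4]
eef_rot: [2.843, 1.57, -0.063]
wrist_force: [3.5, -0.6, -1.0]
gripper_width: 0.001
R cols [[0.001, -0.0, -1.0], [0.234, -0.972, 0.0], [-0.972, -0.234, -0.001]]
roll 8.050308642803664e-05 shift now [ 0.4  0.4 60.9] after roll [ 0.4  0.4 60.9] z2 [-0.972 -0.233 -0.001] F [ 3.7  0.2 -1.4] 5.625
```

```bash
python3 -m creep '0 0 0.002 0 1; 0 0 0.002 0 1; 0 0 0 0 1'; python3 -c "
from h import *
plan([491.5,90.1,15],13.5)"
```

```text
clock: 6.0
tcp_pos: [546.7, 103.8, 15.5]
eef_rot: [2.832, 1.57, -0.074]
wrist_force: [5.3, 0.2, -0.7]
gripper_width: 0.002
R cols [[0.001, -0.0, -1.0], [0.234, -0.972, 0.0], [-0.972, -0.234, -0.001]]
roll 0.00012215531045018448 shift now [ 0.4  0.4 56.9] after roll [ 0.4  0.4 56.9] z2 [-0.972 -0.233 -0.001] F [ 5.3  0.2 -0.7] 6.0
```

View pics/s2.png

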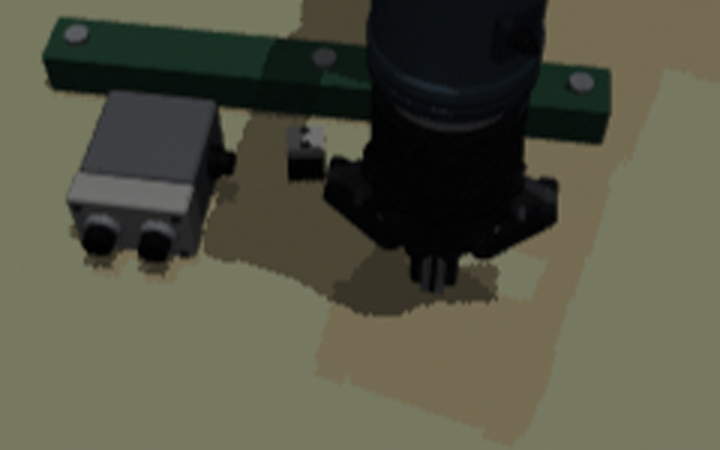

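The force climbs about 0.4 N/mm, which is the button spring working with the box braced. I'll go on until it bottoms out.

```bash
python3 -m creep '0 0 0.001 0 1; 0 0 0.001 0 1; 0 0 0.001 0 1; 0 0 0 0 1'; python3 -c "
from h import *
plan([491.5,90.1,15],13.5)"
```

```text
clock: 6.5
tcp_pos: [544.5, 103.1, 15.7]
eef_rot: [2.895, 1.569, -0.011]
wrist_force: [6.6, -0.5, -1.2]
gripper_width: 0.001
R cols [[0.002, -0.0, -1.0], [0.234, -0.972, 0.001], [-0.972, -0.234, -0.002]]
roll 6.722115685271465e-05 shift now [ 0.6  0.3 54.5] after roll [ 0.6  0.3 54.5] z2 [-0.972 -0.233 -0.002] F [ 6.6 -0.5 -1.2] 6.5
```

```bash
python3 -m creep '0 0 0.001 0 1; 0 0 0.001 0 1; 0 0 0 0 1'; python3 -m creep '0 0 0 0 1; 0 0 0 0 1'
```

```text
clock: 6.88
tcp_pos: [544.5, 102.9, 16.6]
eef_rot: [2.991, 1.564, 0.085]
wrist_force: [10.3, 2.9, -2.1]
gripper_width: 0.002
clock: 7.12
tcp_pos: [544.5, 102.9, 16.5]
eef_rot: [2.988, 1.564, 0.082]
wrist_force: [10.1, 1.6, -1.1]
gripper_width: 0.001
```

The fingers have stopped at 54.5 mm, where 54.6 was predicted for fully in and braced, and the force is about 10 N. I'll hold there for about a second and then let the button out slowly.

```bash
python3 -m creep '0 0 0 0 1; 0 0 0 0 1; 0 0 0 0 1; 0 0 0 0 1; 0 0 0 0 1; 0 0 0 0 1; 0 0 0 0 1'; python3 -m creep '0 0 -0.002 0 1; 0 0 -0.003 0 1; 0 0 -0.003 0 1; 0 0 -0.003 0 1; 0 0 -0.004 0 1; 0 0 -0.006 0 1; 0 0 -0.01 0 1; 0 0 -0.02 0 1; 0 0 -0.02 0 1; 0 0 0 0 1'; python3 -m creep '-0.02 0 0 0 1; -0.04 0 0 0 1; -0.04 0 0 0 1; -0.04 0 -0.02 0 1; -0.03 0 -0.04 0 1; 0 0.02 -0.05 0 1; 0 0.03 -0.05 0 1; 0 0.03 -0.04 0 1; 0 0 0 0 1'
python3 - <<'E'
from h import *
p,d=env.read_camera("top");o,W=measure(p,d)
for k,v in o.items():print(k,v)
cv2.imwrite("pics/t3.png",cv2.resize(p[100:300,200:460],None,fx=3,fy=3,interpolation=cv2.INTER_CUBIC))
E
```

```text
clock: 8.0
tcp_pos: [544.5, 102.9, 16.5]
eef_rot: [2.99, 1.564, 0.084]
wrist_force: [10.5, 2.0, -2.4]
gripper_width: -0.004
clock: 9.25
tcp_pos: [611.9, 119.6, 15.4]
eef_rot: [2.959, 1.57, 0.053]
wrist_force: [0.3, 0.2, 0.2]
gripper_width: 0.004
clock: 10.38
tcp_pos: [824.7, 85.3, 183.2]
eef_rot: [-0.007, 1.568, -2.916]
wrist_force: [-0.3, 0.1, 0.2]
gripper_width: -0.002
bar (((437.4402160644531, -63.380828857421875), (39.316123962402344, 272.75408935546875), 13.236228942871094), np.float64(35.89057956040155))
box[382. 187.] (((543.2548217773438, -83.47654724121094), (91.07404327392578, 73.70135498046875), 12.343809127807617), np.float64(50.467541811660155), np.int32(2019))
```

View pics/t3.png

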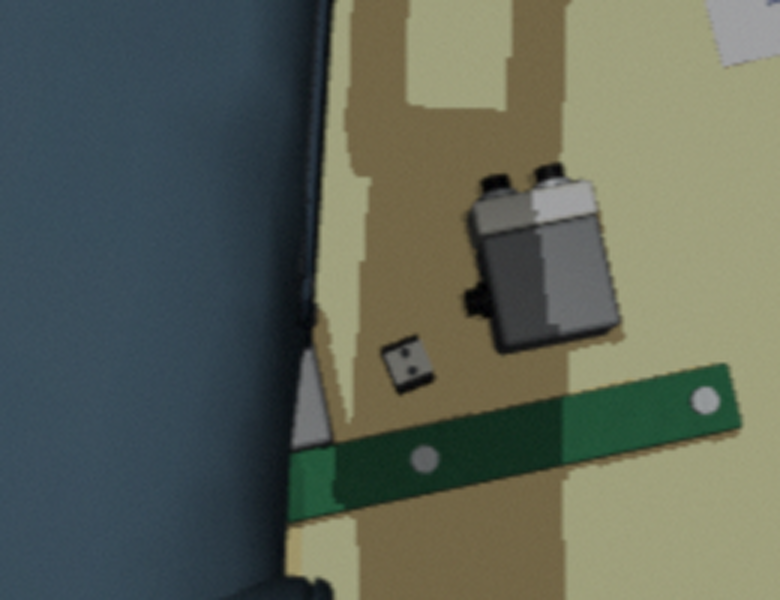

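The arm hides the box from the top camera, so I'll swing it aside to check.

```bash
python3 -m creep '0 0.02 0.01 0 1; 0 0.04 0.022 0 1; 0 0.04 0.022 0 1; 0 0.04 0.022 0 1; 0 0.04 0.022 0 1; 0 0.04 0.022 0 1; 0 0.04 0.022 0 1; 0 0.04 0.022 0 1; 0 0.04 0.022 0 1; 0 0.04 0.022 0 1; 0 0.02 0.01 0 1; 0 0 0 0 1; 0 0 0 0 1'
python3 - <<'E'
from h import *
p,d=env.read_camera("top");o,W=measure(p,d)
for k,v in o.items():print(k,v)
(b,_,ang)=o["bar"][0];a=np.radians(ang)
for k,v in o.items():
    if k!="bar":
        e=np.subtract(v[0][0],b);print(k,"in stop frame",e@[np.cos(a),np.sin(a)],e@[-np.sin(a),np.cos(a)])
        if v[0][0][1]>0: # button: black points beyond cover
            c=np.array(v[0][0]);t=np.radians(v[0][2]);L=(W[...,:2]-c)@np.array([[np.cos(t),-np.sin(t)],[np.sin(t),np.cos(t)]])
            m=(L[...,0]>50)&(L[...,0]<95)&(abs(L[...,1])<20)&(W[...,2]>20)&(W[...,2]<50)
            print("button x max",np.percentile(L[m][:,0],[50,90,98,100]),m.sum())
z=np.load("top0.npz");o0,W0=measure(z["p"],z["d"])
for k,v in o0.items():
    if k!="bar" and v[0][0][1]>0:
        c=np.array(v[0][0]);t=np.radians(v[0][2]);L=(W0[...,:2]-c)@np.array([[np.cos(t),-np.sin(t)],[np.sin(t),np.cos(t)]])
        m=(L[...,0]>50)&(L[...,0]<95)&(abs(L[...,1])<20)&(W0[...,2]>20)&(W0[...,2]<50)
        print("button before",np.percentile(L[m][:,0],[50,90,98,100]),m.sum())
cv2.imwrite("pics/t4.png",cv2.resize(p[100:300,200:460],None,fx=3,fy=3,interpolation=cv2.INTER_CUBIC))
E
```

```text
clock: 12.05
tcp_pos: [705.6, -349.7, 185.7]
eef_rot: [-2.299, 1.57, 1.08]
wrist_force: [-0.4, 0.2, -0.0]
gripper_width: 0.001
bar (((456.56536865234375, -146.93844604492188), (37.934471130371094, 102.68134307861328), 13.412430763244629), np.float64(35.97390038249954))
box[382. 187.] (((543.45947265625, -83.8692398071289), (90.86470031738281, 74.43228912353516), 12.651101112365723), np.float64(50.559443349091566), np.int32(2028))
box[382. 187.] in stop frame 99.15358416406247 41.1931648884511
button before [63.55223974 71.62069774 74.00791767 74.81684385] 208
```

View pics/t4.png

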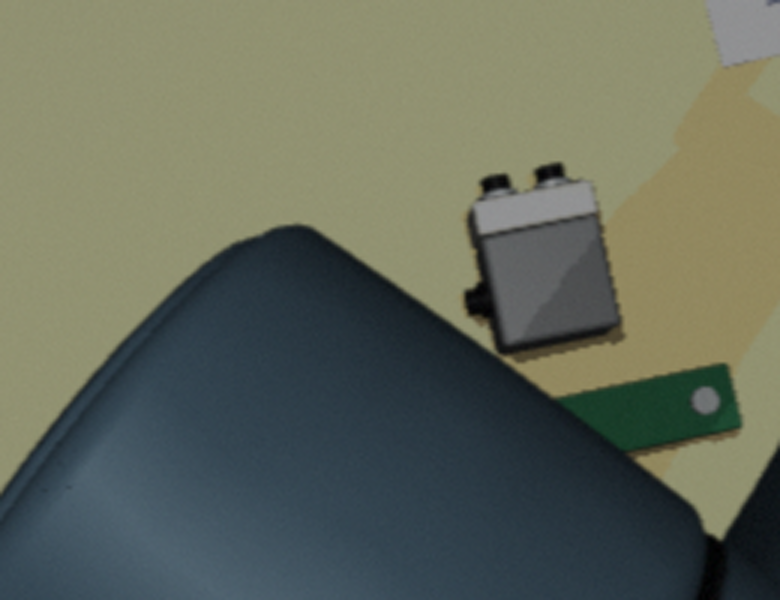

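The forearm still covers the one-button box, so I'll move further round.

```bash
python3 -m creep '0 0.007 0.02 0 1; 0 0.015 0.04 0 1; 0 0.015 0.04 0 1; 0 0.015 0.04 0 1; 0 0.015 0.04 0 1; 0 0.015 0.04 0 1; 0 0.015 0.04 0 1; 0 0.015 0.04 0 1; 0 0.015 0.04 0 1; 0 0.015 0.04 0 1; 0 0.015 0.04 0 1; 0 0.01 0.03 0 1; 0 0 0 0 1; 0 0 0 0 1'
python3 - <<'E'
from h import *
def button(W,v):
    c=np.array(v[0][0]);t=np.radians(v[0][2]);L=(W[...,:2]-c)@np.array([[np.cos(t),-np.sin(t)],[np.sin(t),np.cos(t)]])
    m=(L[...,0]>50)&(L[...,0]<95)&(abs(L[...,1])<20)&(W[...,2]>20)&(W[...,2]<50)
    print("button",np.percentile(L[m][:,0],[50,90,98,100]),m.sum())
p,d=env.read_camera("top")
z=np.load("top0.npz")
for q,e in((z["p"],z["d"]),(p,d)):
    o,W=measure(q,e);(b,_,ang)=o["bar"][0];a=np.radians(ang)
    for k,v in o.items():
        print(k,v)
        if k!="bar":
            e=np.subtract(v[0][0],b);print(" in stop frame",e@[np.cos(a),np.sin(a)],e@[-np.sin(a),np.cos(a)])
            if v[0][0][1]>0: button(W,v)
cv2.imwrite("pics/t5.png",cv2.resize(p[100:300,200:460],None,fx=3,fy=3,interpolation=cv2.INTER_CUBIC))
E
```

```text
clock: 13.85
tcp_pos: [308.3, -618.0, 185.2]
eef_rot: [-2.506, 1.57, 0.873]
wrist_force: [0.4, 0.5, -0.1]
gripper_width: -0.001
bar (((425.3086853027344, -13.312835693359375), (39.06748580932617, 377.68829345703125), 13.391206741333008), np.float64(35.91262290837293))
box[382. 187.] (((543.3872680664062, -83.29180908203125), (90.80165100097656, 74.30166625976562), 12.255027770996094), np.float64(50.513606894659986), np.int32(2022))
 in stop frame 98.66116255710304 -95.42318076280336
box[283. 214.] (((491.54656982421875, 90.14218139648438), (91.57131958007812, 73.75772094726562), 13.563542366027832), np.float64(50.55044219685255), np.int32(2081))
 in stop frame 88.39700929161472 85.30162164484062
button [63.55223974 71.62069774 74.00791767 74.81684385] 208
bar (((425.5151672363281, -12.895965576171875), (39.85610580444336, 376.9930419921875), 13.242488861083984), np.float64(35.90096377845214))
box[382. 187.] (((543.1653442382812, -83.67706298828125), (90.39128875732422, 74.1175308227539), 12.44892406463623), np.float64(50.5468262644491), np.int32(2016))
 in stop frame 98.30775299129564 -95.84943192975021
box[286. 226.] (((469.2017822265625, 84.60115814208984), (90.36426544189453, 73.65858459472656), 12.971929550170898), np.float64(50.61592223678751), np.int32(2091))
 in stop frame 64.85889480984488 84.89719210129672
button [64.53908393 72.27751598 74.53852707 75.09656744] 216
```

View pics/t5.png

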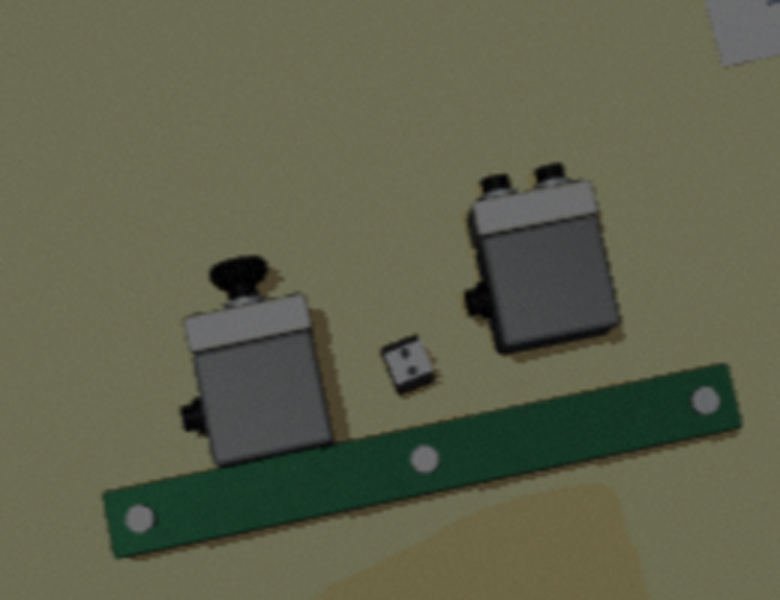

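The box is flush against the stop: x' = 64.9 mm and 0.3° off square. The button is out, with its face at 75 mm, and the two-button box has not moved. I'm handing in.

```bash
python3 -c "
from workcell import env
print(env.sign_off())"
```

```text
the job is handed in; nothing more can be done
None
```

I pushed the one-button box about 23 mm back onto the green stop with the shut fingertips on its button. I then pressed the button until it bottomed out, held it there for at least 1.1 s at about 10 N, let it out slowly and moved the arm clear. The job was handed in at about 14 s of the 35 s allowed; `sign_off` gives no verdict.

The last checks, from the top camera:
- **Box position:** it sits at x = 64.9 mm and y = 85 mm in the stop's frame, and 0.3° off square. Its top measured 50.6 mm high, so it lies flat.
- **Button:** it is out, with its face at about 75 mm, the same as before the press.
- **Two-button box:** it is within 0.5 mm of where it started, which is about the measuring noise.
- **Arm:** it is clear of everything, with about 0.6 N at the wrist, which is noise.

I could not read the button's travel or the force on the stop directly. I took the button as fully in because the fingers stopped where predicted (54.5 mm measured, 54.6 mm expected) and the wrist force jumped from 6.6 to 10 N. The first two pictures after the press showed only the arm over the box, so I swung it aside twice before this check. No check failed or disagreed.

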